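Unplug the gearbox heads, fit the end covers into the gearbox heads and clamp them

TASK

Take the white transit plugs out of all three gearbox heads of the jig, put them in the grey tray, and fit every one of the two or three aluminium end covers that lie about the bench into a head, one to a head, lug up: slip its edge under the keeper tab first, then lay it down flat so that it lies fully home in its counterbore. When the plugs are away and all the covers are in and let go of, press the treadle right down to its stop so that the clamp bar comes down over the covers, and let it spring back up. Leave the two spare gear heads beyond the jig, the tape roll, the spray can and the screwdriver where they are.

Things in the scene. Friction and masses are not known exactly. Their poses are not given: they have to be found in the camera images.
- cover_a: end cover (may be absent; all alike): bare aluminium disc, diameter 60 mm, 7 mm thick, with an upright rectangular lug in the middle of its top, 32 mm long (own x), 14 mm thick (own y), 26 mm tall (its top 33 mm over the underside). Origin: centre of the underside, z up through the lug; half a turn makes no difference. About 0.15 kg. Starts flat on the bench, lug up
- cover_b: end cover (may be absent; all alike): bare aluminium disc, diameter 60 mm, 7 mm thick, with an upright rectangular lug in the middle of its top, 32 mm long (own x), 14 mm thick (own y), 26 mm tall (its top 33 mm over the underside). Origin: centre of the underside, z up through the lug; half a turn makes no difference. About 0.15 kg. Starts flat on the bench, lug up
- cover_c: end cover (may be absent; all alike): bare aluminium disc, diameter 60 mm, 7 mm thick, with an upright rectangular lug in the middle of its top, 32 mm long (own x), 14 mm thick (own y), 26 mm tall (its top 33 mm over the underside). Origin: centre of the underside, z up through the lug; half a turn makes no difference. About 0.15 kg. Starts flat on the bench, lug up
- plug_a: transit plug: white plastic disc, diameter 50 mm, 4 mm thick, with a round knob in its middle, diameter 16 mm, 20 mm tall (its top 24 mm above the underside); 25 g. Origin at the centre of its underside, z up through the knob. Starts lying loose on the floor of a counterbore, clear of the keeper tab: it lifts straight out; grip the knob with the fingers closing along the jig's y
- plug_b: transit plug: white plastic disc, diameter 50 mm, 4 mm thick, with a round knob in its middle, diameter 16 mm, 20 mm tall (its top 24 mm above the underside); 25 g. Origin at the centre of its underside, z up through the knob. Starts lying loose on the floor of a counterbore, clear of the keeper tab: it lifts straight out; grip the knob with the fingers closing along the jig's y
- plug_c: transit plug: white plastic disc, diameter 50 mm, 4 mm thick, with a round knob in its middle, diameter 16 mm, 20 mm tall (its top 24 mm above the underside); 25 g. Origin at the centre of its underside, z up through the knob. Starts lying loose on the floor of a counterbore, clear of the keeper tab: it lifts straight out; grip the knob with the fingers closing along the jig's y
- tray: open grey plastic tray, fixed to the bench left of the jig: 120 mm (own x) by 150 mm (own y), 40 mm tall, walls 4 mm, floor about 4 mm thick; origin at the centre of its underside, z up. The plugs go in it, any way up
- jig: fixed jig: three dark grey square gearbox heads (86 mm wide, rims 34 mm above the bench) in a row along its y, 90 mm apart; any cover fits any head. Origin under the middle head, on the bench; x roughly away from the robot, z up. Each head has a round counterbore (see cell0 to cell2) and on its -x side, towards the robot, a steel keeper tab (see tab1)
- cell0 (a point): centre of the flat floor of the counterbore of the right-hand (-y) gearbox head, 28 mm above the bench. Axes as the jig's. The counterbore is round, diameter 63 mm, 6 mm deep; a seated cover stands 1 mm proud of the rim
- cell1 (a point): centre of the flat floor of the counterbore of the middle gearbox head, 28 mm above the bench. Axes as the jig's. The counterbore is round, diameter 63 mm, 6 mm deep; a seated cover stands 1 mm proud of the rim
- cell2 (a point): centre of the flat floor of the counterbore of the left-hand (+y) gearbox head, 28 mm above the bench. Axes as the jig's. The counterbore is round, diameter 63 mm, 6 mm deep; a seated cover stands 1 mm proud of the rim
- tab1 (a point): middle of the free edge of the middle head's keeper tab, at its underside; all heads have the same. The tab is 26 mm wide (y); its free edge is 24.5 mm from the cell centre in -x, so it overhangs the counterbore by 7 mm; underside 11 mm, top 15 mm above the counterbore floor. A cover must go under it edge first, tilted 15 to 30 degrees with its +x edge high, then be laid flat
- clamp_axis (a point): middle of the axis (along y) of the clamp bar behind the heads, 52 mm from the cell centres in +x, 12 mm above their floors. The steel bar has a 30 mm finger for each head, upright and leaning back 20 degrees while the treadle is up; as it goes down they swing towards the robot and end about 2 mm above the +x edges of seated covers. A cover lying on the rim stops them
- treadle_pad (a point): middle of the top of the black ribbed pad of the treadle: press here, straight down. The treadle is a grey plate 135 x 70 mm in a fixed dark steel base right of the jig. Its level hinge is at the end nearer the robot, 110 mm from here along the plate, 32 mm above the bench. This point: about 75 mm above the bench when up; at the stop some 32 mm lower and 8 mm farther from the hinge
- treadle (a joint): angle of the treadle in rad: 0 up, 0.30 pressed down on its stop. A spring pushes it back up: about 3 N at the pad to start it moving, 8 N at the stop. It drives the clamp bar of the jig
- gearhead_a: bystander: spare gear head standing loose beyond the jig, a dark grey block 70 x 70 x 45 mm with a 12 mm brass shaft on top (75 mm tall in all); origin at the centre of its underside
- gearhead_b: bystander: spare gear head standing loose beyond the jig, a dark grey block 70 x 70 x 45 mm with a 12 mm brass shaft on top (75 mm tall in all); origin at the centre of its underside
- tape: bystander: small roll of brown tape lying flat, 56 mm in diameter, 22 mm tall; origin at the centre of its underside
- spray: bystander: white spray can with a red cap, 52 mm in diameter, 150 mm tall, standing; origin at the centre of its underside
- driver: bystander: screwdriver lying on the bench, about 0.2 m long; its own x runs along it
Not all that is in view belongs to the job. What is shaped like the part that bears treadle_pad but green is not meant.

How it is judged (in metres and radians):
On the way, in this order (a step that is already met when the one before it is completed fails the run):
1. all plugs lie in the tray and every cover lies flat and fully home in a counterbore, let go of (((horizontal distance between cover_a and cell0 below 0.004 m and z of cover_a in the frame of cell0 between -0.003 and 0.002 m) or (horizontal distance between cover_a and cell1 below 0.004 m and z of cover_a in the frame of cell1 between -0.003 and 0.002 m) or (horizontal distance between cover_a and cell2 below 0.004 m and z of cover_a in the frame of cell2 between -0.003 and 0.002 m)) and angle between each of cover_a, cover_b, cover_c's own z axis and vertical below 0.04 rad and ((horizontal distance between cover_b and cell0 below 0.004 m and z of cover_b in the frame of cell0 between -0.003 and 0.002 m) or (horizontal distance between cover_b and cell1 below 0.004 m and z of cover_b in the frame of cell1 between -0.003 and 0.002 m) or (horizontal distance between cover_b and cell2 below 0.004 m and z of cover_b in the frame of cell2 between -0.003 and 0.002 m)) and ((horizontal distance between cover_c and cell0 below 0.004 m and z of cover_c in the frame of cell0 between -0.003 and 0.002 m) or (horizontal distance between cover_c and cell1 below 0.004 m and z of cover_c in the frame of cell1 between -0.003 and 0.002 m) or (horizontal distance between cover_c and cell2 below 0.004 m and z of cover_c in the frame of cell2 between -0.003 and 0.002 m)) and x of plug_a in the frame of tray between -0.056 and 0.056 m and y of plug_a in the frame of tray between -0.071 and 0.071 m and z of each of plug_a, plug_b, plug_c in the frame of tray below 0.035 m and x of plug_b in the frame of tray between -0.056 and 0.056 m and y of plug_b in the frame of tray between -0.071 and 0.071 m and x of plug_c in the frame of tray between -0.056 and 0.056 m and y of plug_c in the frame of tray between -0.071 and 0.071 m and contact force between each of cover_a, cover_b, cover_c, plug_a, plug_b, plug_c and the fingers below 0.3 N), for 0.3 s.
2. with all covers home, the treadle is pressed down to its stop (value of joint treadle above 0.27 rad and ((horizontal distance between cover_a and cell0 below 0.004 m and z of cover_a in the frame of cell0 between -0.003 and 0.002 m) or (horizontal distance between cover_a and cell1 below 0.004 m and z of cover_a in the frame of cell1 between -0.003 and 0.002 m) or (horizontal distance between cover_a and cell2 below 0.004 m and z of cover_a in the frame of cell2 between -0.003 and 0.002 m)) and angle between each of cover_a, cover_b, cover_c's own z axis and vertical below 0.04 rad and ((horizontal distance between cover_b and cell0 below 0.004 m and z of cover_b in the frame of cell0 between -0.003 and 0.002 m) or (horizontal distance between cover_b and cell1 below 0.004 m and z of cover_b in the frame of cell1 between -0.003 and 0.002 m) or (horizontal distance between cover_b and cell2 below 0.004 m and z of cover_b in the frame of cell2 between -0.003 and 0.002 m)) and ((horizontal distance between cover_c and cell0 below 0.004 m and z of cover_c in the frame of cell0 between -0.003 and 0.002 m) or (horizontal distance between cover_c and cell1 below 0.004 m and z of cover_c in the frame of cell1 between -0.003 and 0.002 m) or (horizontal distance between cover_c and cell2 below 0.004 m and z of cover_c in the frame of cell2 between -0.003 and 0.002 m))), for 0.1 s.
At the end, for the whole second after the job is handed in: All plugs lie in the tray. Every present cover lies flat (0.04 rad) in a counterbore of its own: centred within 4 mm, underside within 2 mm of the floor, at rest, let go. Treadle pressed past 0.27 rad (stop 0.30) once all that was so, and back up (below 0.05) (all of step 1 and linear speed of each of cover_a, cover_b, cover_c, plug_a, plug_b, plug_c below 0.02 m/s and value of joint treadle below 0.05 rad); the robot touches nothing.
It fails at once if the spare gear head is moved more than 30 mm (distance of gearhead_a from where it was at the start of the episode above 0.03 m).
It fails at once if the spare gear head is moved more than 30 mm (distance of gearhead_b from where it was at the start of the episode above 0.03 m).
It fails at once if the tape roll is moved more than 30 mm (distance of tape from where it was at the start of the episode above 0.03 m).
It fails at once if the spray can is moved more than 30 mm (distance of spray from where it was at the start of the episode above 0.03 m).
It fails at once if the screwdriver is moved more than 30 mm (distance of driver from where it was at the start of the episode above 0.03 m).
Of cover_a, cover_b, cover_c only 2 to 3 are there at a start; the rules pass over those that are not, and their reading is None.
At some moment in a run one of cover_a, cover_b, cover_c may be knocked a few centimetres aside while the robot is not near it.
Once in a run the grip may slacken for a moment while it holds something.
It also fails if it takes over 210 s, if anything falls off the work surface, if the arm or the gripper's body presses on something with over 40 N, if the wrist force passes 120 N, or if a joint passes its speed limit or range.

ROBOT

A 6-joint arm with a two-finger parallel gripper is mounted at the origin on the work surface. World frame = base frame: x ahead of the robot, y to its left, z up, the work surface at z = 0. Lengths are in mm, angles in rad, forces in N, time in s.
With the tool pointing down it reaches from about 400 to 925 mm from the base axis. Payload 12.5 kg.
Tool frame: the origin (TCP) lies between the finger pads; the fingertips stand 19 mm ahead of it and the grasp point (between the pads) is the TCP (env.tips_ahead is the distance from the TCP to the fingertips, in mm); z points along the fingers, y is the line along which they close (so a half turn about z gives the same grasp; the last joint's range is limited). The gripper opens to 95 mm and grips with 3 to 60 N. Pads are 20 mm wide; open, the fingers measure 119 mm over their backs; the gripper's body (75 mm by 180 mm) begins 59 mm behind the grasp point.
Start: joints at [1.028, 0.491, 1.559, -0, 1.092, -0.106], TCP at [264.387, 566.343, 233.661] pointing down, gripper open.
Joint ranges: [-3.1, 3.1], [-0.84, 2.19], [0.05, 2.79], [-1.13, 4.28], [0.06, 2.93], [-2.69, 2.69]. Speed limits (rad/s): [2.22, 2.22, 2.79, 3.14, 3.14, 3.14].

INTERFACE

Orientations are given as [roll, pitch, yaw] about the fixed x, y, z axes, in that order (R = Rz(yaw) Ry(pitch) Rx(roll)).
In Python, from cell import env gives the robot as it stands.
- The arm moves only by the shell command python3 -m crank 'ROWS'. ROWS is JSON, a list of rows, each a list of 5 numbers: the shift along the tool's x, y, z in mm, then the turn about the tool's z in degrees, then the finger opening in mm, from 0 to 95.1. In form: [[dx, dy, dz, yaw, grip], ...]. A call has 1 to 10 rows; each row is the pose to reach, as a shift and turn from the pose commanded when the call began, along the tool's axes at that moment; what a row does not reach only later rows make up. A row lasts 1/12 s, in which the tool goes at most 41.7 mm and 7.16 degrees, less where a joint would pass 70% of its speed; a pose out of reach is approached as far as the arm can. A call with a gripper value outside its range is refused whole. The fingers move at their own pace and stop on an object; the grip force is fixed at half the most. Time passes only in rows, so rows that repeat a pose let the fingers close. It gives the time, the measured TCP pose, the force, the opening and the grip force at its end, in the units of the state.
- env.state(): the state, without advancing time (a new reading comes with each control period).
- env.read_camera(name): name is "scene" or "side" or "wrist"; returns a dict with "img" (420x560x3 uint8, blue, green, red), "K" (3x3 intrinsics, pixels), "k1" (the pictures are not rectified: a ray, as slopes to the right and down, at radius r is drawn at 1 + k1 r^2 times it, then the intrinsics apply), "pose" (4x4, takes a point from camera to world coordinates). Camera axes: x right, y down, z forward; pixel columns grow to the right and rows downward; lengths in mm; the calibration is good to about 2 mm. A picture is of the moment at which its call begins. There is no depth.
- env.job_done(): hands the job in; it is judged then, once.
The state is a dict: "t": time; "joints": joint angles; "qvel": joint speeds; "tau": joint torques, N m; "eef_pos": TCP position; "tcp_rot": TCP orientation; "ft_force": force on the tool from outside, world axes, zero at the start; "moment": the same for the moment, N m; "opening": opening from 0.0 (shut) to 1.0 (fully open); "grip_force": force on a finger pad.
Only numpy, scipy, OpenCV 4.12 (cv2) and the standard library are available. Lean on these libraries where they do the work, as an engineer would, in place of code of your own. Each camera call takes 0.05 s, during which the arm holds its last target. There are 200 camera calls.

## Working session

There is one attempt and no reset: what is moved stays moved. The work goes in short steps, Python scripts to look and compute and a shell command to move; the robot and the scene stay as the last step left them, time stands still between calls to the robot, and variables do not carry over. Pictures are saved under pics/ and viewed, at most 14 in all, crops included, and the job is handed in when it is done.

```bash
ls; mkdir -p pics
cat > h.py <<'E'
import numpy as np, cv2
from scipy.spatial.transform import Rotation as R
from cell import env
def snap(n,f):
    c=env.read_camera(n); cv2.imwrite('pics/'+f,c['img']); np.savez('pics/'+f+'.npz',**c); return c
def load(f): return dict(np.load('pics/'+f+'.npz'))
def pix2w(c,u,v,z):
    K=np.array(c['K']);P=np.array(c['pose']);x=(u-K[0,2])/K[0,0];y=(v-K[1,2])/K[1,1]
    k=float(c['k1']);a,b=x,y
    for _ in range(30):
        s=1+k*(a*a+b*b);a,b=x/s,y/s
    d=P[:3,:3]@[a,b,1];o=P[:3,3];return o+d*(z-o[2])/d[2]
def w2pix(c,p):
    K=np.array(c['K']);P=np.array(c['pose']);q=P[:3,:3].T@(np.array(p,float)-P[:3,3]);a,b=q[:2]/q[2]
    s=1+float(c['k1'])*(a*a+b*b);return np.array([K[0,0]*a*s+K[0,2],K[1,1]*b*s+K[1,2]])
E
python3 - <<'E'
from h import *
for n in ['scene','side','wrist']:
    c=snap(n,n+'0.png');print(n,np.round(c['pose'],2).tolist(),c['k1'],np.round(c['K'],1).tolist())
s=env.state();print(s['eef_pos'],s['tcp_rot'])
E
```

```text
pics
scene [[-0.54, 0.49, -0.69, 1608.78], [0.84, 0.34, -0.42, 661.71], [0.02, -0.81, -0.59, 1002.1], [0.0, 0.0, 0.0, 1.0]] 0.030651267692195838 [[457.2, 0.0, 281.7], [0.0, 457.2, 211.6], [0.0, 0.0, 1.0]]
side [[0.9, -0.29, 0.32, 122.66], [-0.44, -0.59, 0.68, -846.97], [-0.01, -0.76, -0.66, 884.53], [0.0, 0.0, 0.0, 1.0]] 0.0035634345031375506 [[468.7, 0.0, 280.4], [0.0, 468.7, 210.3], [0.0, 0.0, 1.0]]
wrist [[0.42, 0.88, 0.22, 201.25], [0.91, -0.41, -0.11, 596.32], [-0.0, 0.25, -0.97, 383.46], [0.0, 0.0, 0.0, 1.0]] -0.09523956795818628 [[360.9, 0.0, 276.6], [0.0, 360.9, 210.0], [0.0, 0.0, 1.0]]
[264.29911601 566.19299838 233.19042664] [-3.14076087e+00 -1.09232081e-04  2.70480344e+00]
```

View pics/scene0.png

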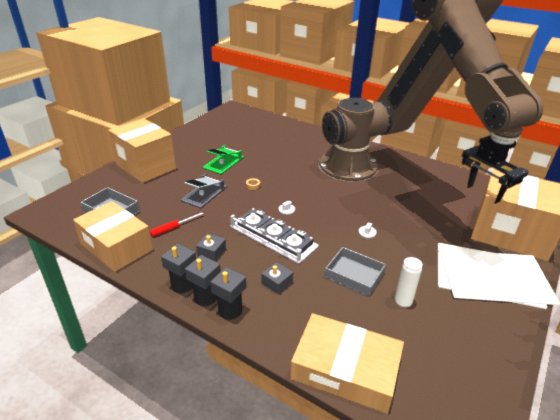

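View pics/side0.png

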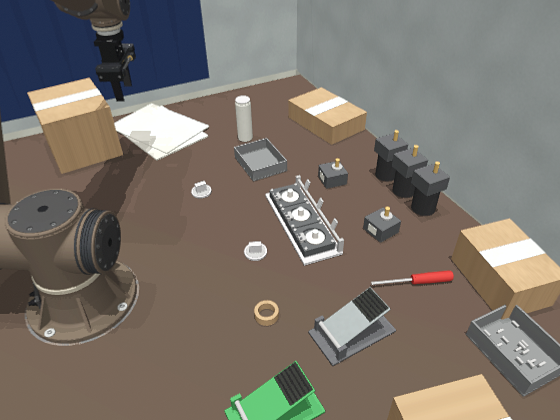

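Side picture: heads at (291,195), (301,213), (316,237); covers at (201,189) and (255,250); tray at (261,158); dark treadle pad at (372,305). Candidates that could mislead: the green treadle (295,385), the far tray of bolts (515,350), the tape ring (266,312).

Run:
```python
from h import *
a=load('side0.png');b=load('scene0.png')
for n,u,v,z in [('h2',290,195,40),('h1',301,213,40),('h0',316,237,40),('covL',201,189,7),('covR',255,250,7),('tray',261,158,10),('pad',373,305,75)]: print(n,'side',pix2w(a,u,v,z).round())
for n,u,v,z in [('h0',254,218,40),('h1',274,229,40),('h2',294,240,40),('covL',368,231,7),('covR',287,209,7),('tray',355,270,10),('pad',210,183,75)]: print(n,'scene',pix2w(b,u,v,z).round())
A=cv2.resize(a['img'][140:350,150:430],(560,420));B=cv2.resize(b['img'][160:300,170:400],(560,340),interpolation=cv2.INTER_CUBIC)
A=cv2.resize(a['img'][140:360,180:400],(600,600),interpolation=cv2.INTER_CUBIC)
cv2.imwrite('pics/crop.png',A)
```

```text
h2 side [593.  80.  40.]
h1 side [584.  -3.  40.]
h0 side [ 575. -103.   40.]
covL side [384. 263.   7.]
covR side [427. -45.   7.]
tray side [611. 327.  10.]
pad side [ 564. -369.   75.]
h0 scene [581. -83.  40.]
h1 scene [593.   8.  40.]
h2 scene [604.  94.  40.]
covL scene [382. 263.   7.]
covR scene [431. -40.   7.]
tray scene [590. 311.  10.]
pad scene [ 535. -315.   75.]
```

View pics/crop.png

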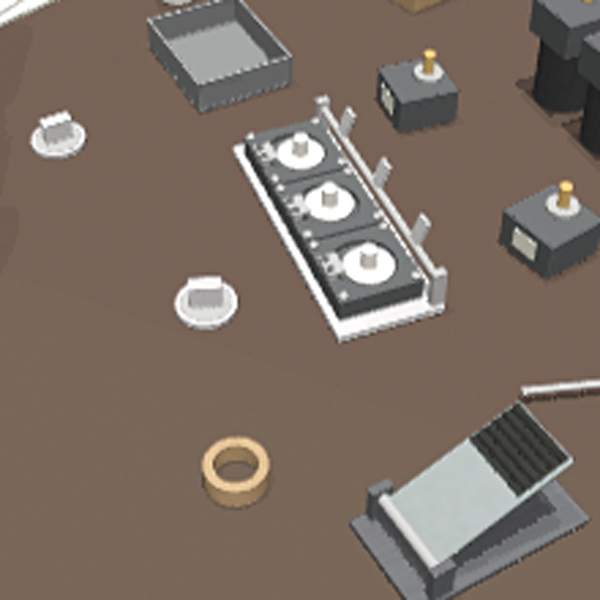

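```bash
cat > go.py <<'E'
import sys
from h import *
# go.py x y z yaw(rad world of tool x): prints tool deltas
x,y,z,w=map(float,sys.argv[1:5]);s=env.state();r=R.from_euler('xyz',s['tcp_rot']);p=s['eef_pos']
d=r.inv().apply(np.array([x,y,z])-p);a=-(np.degrees(w-s['tcp_rot'][2])+180)%360-180
a=-(((np.degrees(w-s['tcp_rot'][2])+180)%360)-180)
print('t',round(s['t'],1),'pos',p.round(1),'rot',s['tcp_rot'].round(3),'j6',s['joints'][5].round(2),'F',s['ft_force'].round(1),'op',round(s['opening']*95.1,1),'gf',round(s['grip_force'],1));print('rows',d.round(1),'turn',round(a,1))
E
python3 - <<'E'
from h import *
a=load('side0.png')
for n,u,v,z in [('k2',300,138,52),('k1',330,187,52),('k0',369,252,52),('padm',520,450,75),('trayNearR',203,107,0),('trayL',152,42,40),('trayR',290,58,40),('trayn',203,80,40)]: print(n,pix2w(a,180+u/2.727,140+v/2.727,z).round(1))
E
python3 go.py 580 0 233 3.03
```

```text
k2 [595.   84.8  52. ]
k1 [586.4   1.4  52. ]
k0 [575.4 -98.   52. ]
padm [ 559.2 -367.2   75. ]
trayNearR [551.1 243.7   0. ]
trayL [528.6 336.4  40. ]
trayR [657.9 234.6  40. ]
trayn [551.7 240.4  40. ]
t 0.1 pos [264.3 566.2 233.2] rot [-3.141 -0.     2.705] j6 -0.11 F [0.1 1.3 0.4] op 95.1 gf 0.0
rows [-5.256e+02 -3.795e+02  4.000e-01] turn -18.6
```

```bash
python3 -m crank '[[-260,-190,0,-9,95],[-260,-190,0,-9,95],[-260,-190,0,-9,95],[-260,-190,0,-9,95],[-260,-190,0,-9,95],[-260,-190,0,-9,95],[-260,-190,0,-9,95],[-260,-190,0,-9,95],[-260,-190,0,-9,95],[-260,-190,0,-9,95]]'; python3 go.py 580 0 233 3.03
```

```text
t: 0.98
eef_pos: [420.3, 283.0, 233.6]
tcp_rot: [3.142, -0.0, 2.859]
ft_force: [-0.6, 0.1, -0.6]
opening: 0.999
grip_force: 0.0
t 1.0 pos [420.3 283.  233.6] rot [ 3.142 -0.     2.859] j6 -0.83 F [-0.6  0.1 -0.6] op 95.0 gf 0.0
rows [-232.4 -227.1    0.6] turn -9.8
```

```bash
python3 -m crank '[[-232,-227,0,-10,95],[-232,-227,0,-10,95],[-232,-227,0,-10,95],[-232,-227,0,-10,95],[-232,-227,0,-10,95],[-232,-227,0,-10,95],[-232,-227,0,-10,95],[-232,-227,0,-10,95],[-232,-227,0,-10,95],[-232,-227,0,-10,95]]'
python3 - <<'E'
from h import *
c=snap('wrist','w1.png');cv2.imwrite('pics/w1b.png',cv2.resize(c['img'],(800,600),interpolation=cv2.INTER_CUBIC));print(c['pose'].round(3).tolist())
E
python3 go.py 580 0 233 3.03
```

```text
t: 1.82
eef_pos: [580.4, 1.7, 233.0]
tcp_rot: [3.141, -0.001, 3.035]
ft_force: [-0.5, 0.4, -0.4]
opening: 0.999
grip_force: 0.0
[[0.107, 0.963, 0.246, 511.269], [0.994, -0.104, -0.027, 9.683], [-0.0, 0.247, -0.969, 383.338], [0.0, 0.0, 0.0, 1.0]]
t 1.9 pos [579.7   2.8 233.1] rot [ 3.141e+00 -1.000e-03  3.036e+00] j6 -1.58 F [-0.4  0.2  0.2] op 94.9 gf 0.0
rows [-0.6 -2.7  0.1] turn 0.4
```

View pics/w1b.png

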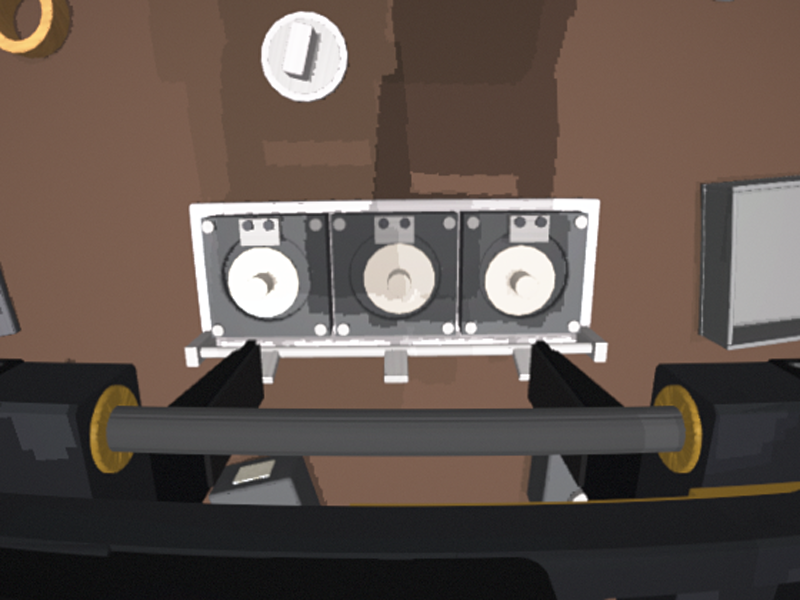

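Wrist picture: heads at (264,280), (398,277), (521,278); a cover at (304,56); tray at right edge, tape at (20,25).

Run:
```python
from h import *
c=load('w1.png');f=.7
S=[[(208,227),(316,225),(218,330),(321,329)],[(339,224),(450,223),(343,330),(449,329)],[(473,223),(581,222),(470,328),(573,327)]]
for q in S:
    w=np.array([pix2w(c,u*f,v*f,36)[:2] for u,v in q]);print(w.round(1).tolist(),w.mean(0).round(1), np.degrees(np.arctan2(*(w[0]-w[1])[::1])).round(2))
for n,u,v,z in [('plug0',264,281,32),('plug1',399,279,32),('plug2',520,280,32),('covL',299,26,33),('cov',304,57,7),('tray edge',735,190,40),('trayedge',703,184,40)]: print(n,pix2w(c,u*f,v*f,z).round(1))
for i,(u,v) in enumerate([(242,246),(279,245),(375,243),(414,243),(510,242),(550,241)]): print('tab',pix2w(c,u*f,v*f,43)[:2].round(1))
```

```text
[[534.6, -121.1], [541.8, -47.3], [607.7, -128.1], [614.7, -54.3]] [574.7 -87.7] -174.48
[[542.8, -31.8], [550.2, 42.5], [617.1, -38.9], [624.4, 35.7]] [583.6   1.9] -174.36
[[551.8, 57.9], [558.5, 131.5], [625.3, 50.5], [632.6, 124.1]] [592.  91.] -174.81
plug0 [576.8 -90.   32. ]
plug1 [585.6   4.3  32. ]
plug2 [595.3  88.5  32. ]
covL [414.8 -41.5  33. ]
cov [428.3 -44.6   7. ]
tray edge [545.9 239.9  40. ]
trayedge [540.  216.1  40. ]
tab [549.4 -97.7]
tab [551.6 -72.7]
tab [557.3  -8.8]
tab [560.1  16.9]
tab [566.1  80.6]
tab [568.1 107.6]
```

```bash
python3 go.py 576.8 -90 100 3.045
```

```text
t 1.9 pos [579.7   2.8 233.1] rot [ 3.141e+00 -1.000e-03  3.036e+00] j6 -1.58 F [-0.4  0.2  0.2] op 94.9 gf 0.0
rows [ -7.  -92.6 133.1] turn -0.5
```

```bash
python3 -m crank '[[-7,-92.6,120,-0.5,45],[-7,-92.6,120,-0.5,45],[-7,-92.6,120,-0.5,45],[-7,-92.6,120,-0.5,45],[-7,-92.6,120,-0.5,45],[-7,-92.6,120,-0.5,45],[-7,-92.6,120,-0.5,45],[-7,-92.6,120,-0.5,45]]'; python3 go.py 576.8 -90 53 3.045
```

```text
t: 2.53
eef_pos: [577.8, -89.3, 115.3]
tcp_rot: [-3.141, 0.002, 3.047]
ft_force: [0.0, -0.1, -0.6]
opening: 0.504
grip_force: 0.0
t 2.5 pos [577.8 -89.3 115.3] rot [-3.141e+00  2.000e-03  3.047e+00] j6 -1.74 F [ 0.  -0.1 -0.6] op 47.9 gf 0.0
rows [ 1.1 -0.8 62.3] turn 0.1
```

```bash
python3 -m crank '[[0.5,-0.3,30,0,45],[0.5,-0.3,60,0,45],[0.5,-0.3,60,0,45],[0.5,-0.3,60,0,0],[0.5,-0.3,60,0,0],[0.5,-0.3,60,0,0],[0.5,-0.3,60,0,0],[0.5,-0.3,60,0,0]]';python3 -m crank '[[0,0,-40,0,0],[0,0,-80,0,0],[0,0,-80,0,0],[0,0,-80,0,0]]'; python3 go.py 595 290 130 3.045
```

```text
t: 3.2
eef_pos: [576.8, -91.0, 54.4]
tcp_rot: [-3.142, 0.001, 3.045]
ft_force: [-0.6, -0.8, 0.2]
opening: 0.178
grip_force: 0.1
t: 3.53
eef_pos: [577.4, -91.3, 135.9]
tcp_rot: [-3.141, 0.005, 3.045]
ft_force: [0.0, -0.3, -1.3]
opening: 0.16
grip_force: 30.0
t 3.5 pos [577.4 -91.3 135.9] rot [-3.141  0.005  3.045] j6 -1.74 F [ 0.  -0.3 -1.3] op 15.2 gf 30.0
rows [ 19.3 381.2   5.6] turn 0.0
```

Run:
```python
from h import *
a=load('side0.png');b=load('scene0.png')
print(pix2w(a,243,100,150).round(), pix2w(a,245,138,0).round(),pix2w(b,411,263,150).round(),pix2w(b,406,303,0).round())
for u,v in [(235,155),(254,178),(287,163),(264,141)]: print('a',pix2w(a,u,v,40).round())
for u,v in [(326,276),(343,250),(384,267),(367,292)]: print('b',pix2w(b,u,v,40).round())
```

```text
[617. 471. 150.] [617. 478.   0.] [622. 476. 150.] [623. 491.   0.]
a [527. 340.  40.]
a [533. 201.  40.]
a [656. 225.  40.]
a [644. 372.  40.]
b [693. 260.  40.]
b [558. 250.  40.]
b [559. 390.  40.]
b [685. 389.  40.]
```

```bash
python3 -m crank '[[10,395,0,0,0],[10,395,0,0,0],[10,395,0,0,0],[10,395,0,0,0],[10,395,0,0,0],[10,395,0,0,0],[10,395,0,0,0],[10,395,0,0,0],[10,395,0,0,0],[10,395,0,0,0]]'; python3 go.py 600 335 48 3.045
```

```text
t: 4.37
eef_pos: [603.8, 307.3, 132.1]
tcp_rot: [3.142, -0.001, 3.047]
ft_force: [-0.4, -0.6, -0.3]
opening: 0.157
grip_force: 30.0
t 4.4 pos [603.8 307.3 132.1] rot [ 3.142e+00 -1.000e-03  3.047e+00] j6 -1.1 F [-0.4 -0.6 -0.3] op 14.9 gf 30.0
rows [ 6.2 27.3 84.1] turn 0.1
```

```bash
python3 -m crank '[[6,27,20,0,0],[6,27,50,0,0],[6,27,84,0,0],[6,27,84,0,0],[6,27,84,0,0],[6,27,84,0,40],[6,27,84,0,40],[6,27,84,0,40],[6,27,44,0,40],[6,27,-20,0,40]]'
python3 - <<'E'
from h import *
c=snap('wrist','w2.png');cv2.imwrite('pics/w2b.png',cv2.resize(c['img'],(800,600)))
E
python3 go.py 585.6 4.3 100 3.045
```

```text
t: 5.2
eef_pos: [600.6, 329.8, 131.4]
tcp_rot: [-3.14, -0.003, 3.045]
ft_force: [0.8, 0.3, -0.1]
opening: 0.408
grip_force: 0.0
t 5.2 pos [603.9 331.4 142. ] rot [3.136 0.009 3.045] j6 -1.07 F [2.6 1.  7.3] op 39.4 gf 0.0
rows [ -12.9 -327.6   40.4] turn -0.0
```

View pics/w2b.png

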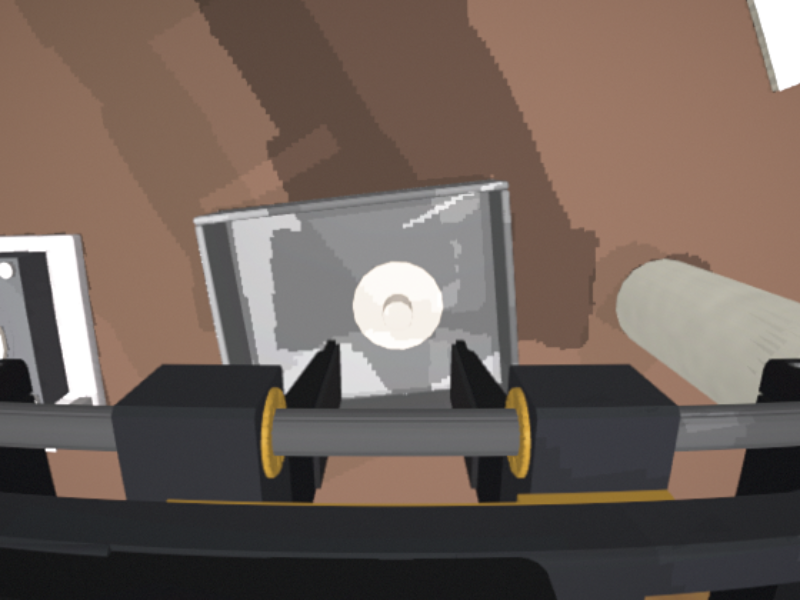

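Plug lies in the tray at (398,305), upright; the tray has room to the left of it.

```bash
python3 -m crank '[[-13,-328,20,0,45],[-13,-328,20,0,45],[-13,-328,20,0,45],[-13,-328,20,0,45],[-13,-328,20,0,45],[-13,-328,20,0,45],[-13,-328,20,0,45],[-13,-328,20,0,45],[-13,-328,20,0,45],[-13,-328,20,0,45]]'; python3 go.py 585.6 4.3 54 3.045
```

```text
t: 6.08
eef_pos: [583.0, 0.7, 112.4]
tcp_rot: [3.141, 0.002, 3.041]
ft_force: [0.2, 0.7, -0.1]
opening: 0.477
grip_force: 0.0
t 6.1 pos [583.    0.7 112.4] rot [3.141e+00 2.000e-03 3.041e+00] j6 -1.58 F [ 0.2  0.7 -0.1] op 45.4 gf 0.0
rows [-2.1  3.9 58.4] turn -0.2
```

```bash
python3 -m crank '[[-2,3.5,20,0,45],[-2,3.5,58,0,45],[-2,3.5,58,0,45],[-2,3.5,58,0,45],[-2,3.5,58,0,0],[-2,3.5,58,0,0],[-2,3.5,58,0,0],[-2,3.5,58,0,0],[-2,3.5,58,0,0],[-2,3.5,58,0,0]]';python3 -m crank '[[0,0,-40,0,0],[0,0,-80,0,0],[0,0,-80,0,0],[0,0,-80,0,0]]'; python3 go.py 590 275 130 3.045
```

```text
t: 6.92
eef_pos: [585.0, 6.2, 53.4]
tcp_rot: [3.141, 0.0, 3.045]
ft_force: [-0.4, 0.6, 2.0]
opening: 0.158
grip_force: 30.0
t: 7.25
eef_pos: [585.8, 5.9, 135.3]
tcp_rot: [3.142, 0.004, 3.045]
ft_force: [0.2, 0.3, 0.1]
opening: 0.165
grip_force: 30.0
t 7.2 pos [585.8   5.9 135.3] rot [3.142 0.004 3.045] j6 -1.58 F [0.2 0.3 0.1] op 15.7 gf 30.0
rows [ 21.8 268.2   5.2] turn 0.0
```

```bash
python3 -m crank '[[22,268,0,0,0],[22,268,0,0,0],[22,268,0,0,0],[22,268,0,0,0],[22,268,0,0,0],[22,268,0,0,0],[22,268,0,0,0],[22,268,30,0,0],[22,268,60,0,0]]';python3 go.py 590 275 50 3.045
```

```text
t: 8.0
eef_pos: [588.6, 276.7, 72.3]
tcp_rot: [3.141, 0.002, 3.048]
ft_force: [0.4, -0.3, -1.0]
opening: 0.16
grip_force: 30.0
t 8.0 pos [588.6 276.7  72.3] rot [3.141e+00 2.000e-03 3.048e+00] j6 -1.14 F [ 0.4 -0.3 -1. ] op 15.2 gf 30.0
rows [-1.5 -1.6 22.3] turn 0.1
```

```bash
python3 -m crank '[[0,0,27,0,0],[0,0,27,0,0],[0,0,27,0,40],[0,0,27,0,40],[0,0,27,0,40],[0,0,0,0,40],[0,0,-60,0,40],[0,0,-60,0,40]]'; python3 go.py 595.3 88.5 100 3.045
```

```text
t: 8.67
eef_pos: [590.3, 275.3, 139.0]
tcp_rot: [3.139, 0.006, 3.045]
ft_force: [0.9, -0.1, 0.0]
opening: 0.416
grip_force: 0.0
t 8.7 pos [590.3 275.3 139. ] rot [3.139 0.006 3.045] j6 -1.14 F [ 0.9 -0.1  0. ] op 39.6 gf 0.0
rows [ -22.8 -185.6   38.6] turn -0.0
```

```bash
python3 -m crank '[[-23,-186,20,0,45],[-23,-186,20,0,45],[-23,-186,20,0,45],[-23,-186,20,0,45],[-23,-186,20,0,45],[-23,-186,20,0,45],[-23,-186,20,0,45]]'; python3 go.py 595.3 88.5 54 3.045
```

```text
t: 9.25
eef_pos: [594.5, 86.4, 114.7]
tcp_rot: [3.141, 0.002, 3.042]
ft_force: [-0.8, 1.0, -0.0]
opening: 0.472
grip_force: 0.0
t 9.2 pos [594.5  86.4 114.7] rot [3.141e+00 2.000e-03 3.042e+00] j6 -1.44 F [-0.8  1.  -0. ] op 44.9 gf 0.0
rows [-0.5  2.1 60.7] turn -0.1
```

```bash
python3 -m crank '[[-0.5,1.5,20,0,45],[-0.5,1.5,60,0,45],[-0.5,1.5,60,0,45],[-0.5,1.5,60,0,45],[-0.5,1.5,60,0,0],[-0.5,1.5,60,0,0],[-0.5,1.5,60,0,0],[-0.5,1.5,60,0,0],[-0.5,1.5,60,0,0],[-0.5,1.5,60,0,0]]';python3 -m crank '[[0,0,-40,0,0],[0,0,-80,0,0],[0,0,-80,0,0],[0,0,-80,0,0]]'; python3 go.py 625 290 125 3.045
```

```text
t: 10.08
eef_pos: [594.6, 89.2, 53.6]
tcp_rot: [3.141, 0.0, 3.045]
ft_force: [-0.6, 1.0, 2.7]
opening: 0.156
grip_force: 30.0
t: 10.42
eef_pos: [595.4, 89.0, 135.3]
tcp_rot: [3.141, 0.004, 3.045]
ft_force: [0.3, -0.8, -1.1]
opening: 0.158
grip_force: 30.0
t 10.4 pos [595.4  89.  135.3] rot [3.141 0.004 3.045] j6 -1.44 F [ 0.3 -0.8 -1.1] op 15.0 gf 30.0
rows [-10.1 202.9  10.5] turn 0.0
```

```bash
python3 -m crank '[[-13,200,0,0,0],[-13,200,0,0,0],[-13,200,0,0,0],[-13,200,0,0,0],[-13,200,0,0,0],[-13,200,30,0,0],[-13,200,60,0,0],[-13,200,78,0,0],[-13,200,78,0,0]]';python3 -m crank '[[0,0,2,0,0],[0,0,2,0,0],[0,0,2,0,40],[0,0,2,0,40],[0,0,2,0,40],[0,0,-30,0,40],[30,0,-80,0,40],[60,0,-100,0,40],[60,0,-100,0,40]]'
python3 - <<'E'
from h import *
c=snap('wrist','w3.png')
cv2.imwrite('pics/w3b.png',c['img'])
E
python3 go.py 384 263 150 3.045
```

```text
t: 11.17
eef_pos: [624.1, 286.2, 49.5]
tcp_rot: [-3.138, -0.008, 3.045]
ft_force: [0.5, -0.2, -2.2]
opening: 0.16
grip_force: 30.0
t: 11.92
eef_pos: [565.3, 293.4, 160.3]
tcp_rot: [3.139, 0.004, 3.046]
ft_force: [1.0, 0.4, 0.4]
opening: 0.42
grip_force: 0.0
t 12.0 pos [565.5 293.5 159.9] rot [3.139 0.004 3.046] j6 -1.1 F [0.3 0.9 1.6] op 39.9 gf 0.0
rows [177.8 -47.6   9. ] turn 0.1
```

View pics/w3b.png

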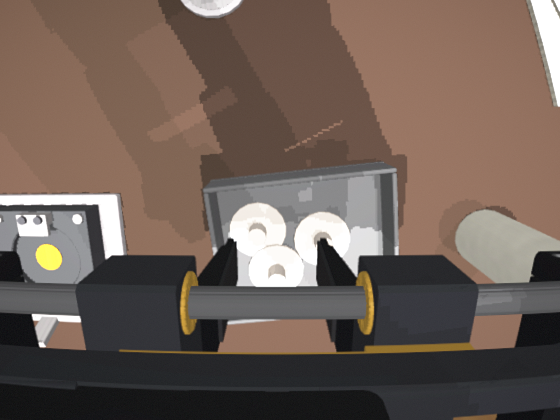

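All three plugs lie in the tray at (257,230), (322,237), (276,268); a cover shows at (213,0).

```bash
python3 -m crank '[[160,-45,-30,0,60],[160,-45,-30,0,60],[160,-45,-30,0,60],[160,-45,-30,0,60],[160,-45,-30,0,60],[160,-45,-30,0,60],[160,-45,-30,0,60]]'
python3 - <<'E'
from h import *
c=snap('wrist','w4.png')
cv2.imwrite('pics/w4b.png',cv2.resize(c['img'][60:300,120:440],(800,600),interpolation=cv2.INTER_CUBIC))
E
python3 go.py 384 263 150 3.045
```

```text
t: 12.55
eef_pos: [404.6, 263.5, 185.3]
tcp_rot: [3.141, 0.001, 3.045]
ft_force: [0.2, -0.0, 0.0]
opening: 0.627
grip_force: 0.0
t 12.6 pos [404.8 263.5 185.1] rot [3.141e+00 1.000e-03 3.045e+00] j6 -1.03 F [-0.1 -0.1  0.2] op 59.9 gf 0.0
rows [20.7 -2.5 35.1] turn -0.0
```

View pics/w4b.png

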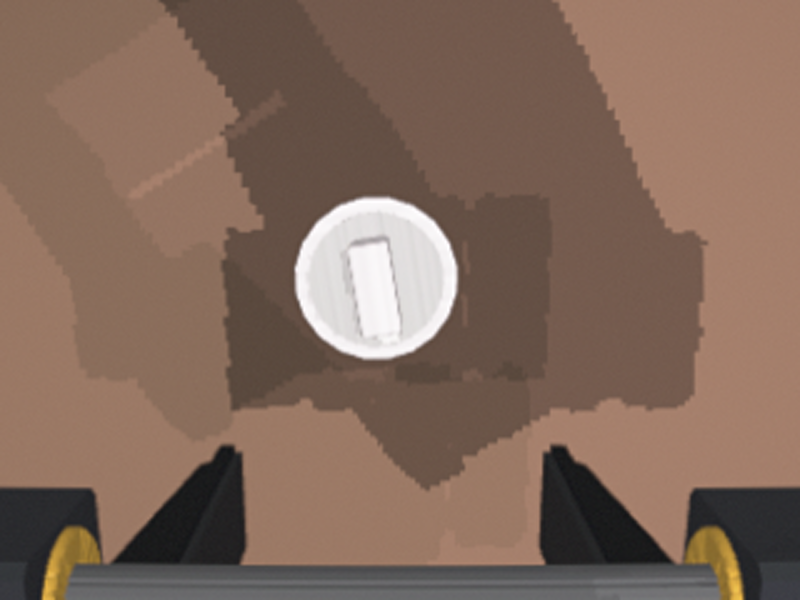

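The cover lies at crop (377,278) with its lug running from (367,243) to (380,336).

```bash
python3 - <<'E'
from h import *
c=load('w4.png')
f=lambda u,v,z:pix2w(c,120+u*.4,60+v*.4,z)[:2]
q=[f(u,v,33) for u,v in [(347,246),(387,240),(400,333),(360,338)]]
m=sum(q)/4;d=(q[0]+q[1]-q[2]-q[3])/2;print('lug',m.round(1),'len',np.hypot(*d).round(1),'wid',np.hypot(*(q[0]-q[1])).round(1),'yaw',np.arctan2(d[1],d[0]).round(3))
l,r,t,b=f(295,278,5),f(459,278,5),f(377,197,5),f(377,360,5);print('disc',((l+r+t+b)/4).round(1),np.hypot(*(l-r)).round(1),np.hypot(*(t-b)).round(1))
E
python3 go.py 385 263 60 2.9
```

```text
lug [382.3 260.1] len 31.9 wid 13.5 yaw -3.105
disc [382.8 260.8] 60.5 60.6
t 12.6 pos [404.8 263.5 185.1] rot [3.141e+00 1.000e-03 3.045e+00] j6 -1.03 F [-0.1 -0.1  0.2] op 59.9 gf 0.0
rows [ 19.8  -2.5 125.1] turn 8.3
```

```bash
python3 go.py 382.5 260.5 31 3.178; python3 -m crank '[[21.8,-5,100,-7.6,50],[21.8,-5,100,-7.6,50],[21.8,-5,100,-7.6,50],[21.8,-5,100,-7.6,50],[21.8,-5,120,-7.6,50],[21.8,-5,120,-7.6,50]]'; python3 go.py 382.5 260.5 31 3.178
```

```text
t 12.6 pos [404.8 263.5 185.1] rot [3.141e+00 1.000e-03 3.045e+00] j6 -1.03 F [-0.1 -0.1  0.2] op 59.9 gf 0.0
rows [ 22.   -5.2 154.1] turn -7.6
t: 13.1
eef_pos: [382.1, 260.3, 63.7]
tcp_rot: [-3.141, -0.002, -3.106]
ft_force: [-0.7, 0.1, 0.0]
opening: 0.522
grip_force: 0.0
t 13.1 pos [382.1 260.3  63.7] rot [-3.141e+00 -2.000e-03 -3.106e+00] j6 -1.15 F [-0.7  0.1  0. ] op 49.7 gf 0.0
rows [-0.5  0.2 32.7] turn -0.0
```

```bash
python3 -m crank '[[-0.3,0.2,32,0,50],[-0.3,0.2,32,0,50],[-0.3,0.2,32,0,50],[-0.3,0.2,32,0,0],[-0.3,0.2,32,0,0],[-0.3,0.2,32,0,0],[-0.3,0.2,32,0,0],[-0.3,0.2,32,0,0],[-0.3,0.2,32,0,0],[-0.3,0.2,32,0,0]]';python3 -m crank '[[0,0,-30,0,0],[0,0,-60,0,0],[0,0,-90,0,0],[0,0,-90,0,0],[0,0,-90,0,0]]'; python3 go.py 525.3 97.5 110 3.045
```

```text
t: 13.93
eef_pos: [381.6, 260.6, 33.6]
tcp_rot: [3.141, 0.0, -3.105]
ft_force: [-0.7, -1.0, 6.8]
opening: 0.143
grip_force: 30.0
t: 14.35
eef_pos: [381.9, 260.7, 124.2]
tcp_rot: [3.14, 0.003, -3.105]
ft_force: [-0.3, 0.1, -2.8]
opening: 0.142
grip_force: 30.0
t 14.3 pos [381.9 260.7 124.2] rot [ 3.140e+00  3.000e-03 -3.105e+00] j6 -1.15 F [-0.3  0.1 -2.8] op 13.5 gf 30.0
rows [-137.4 -168.3   14.4] turn 7.6
```

```bash
python3 -m crank '[[-137,-168,10,7.6,0],[-137,-168,10,7.6,0],[-137,-168,10,7.6,0],[-137,-168,10,7.6,0],[-137,-168,10,7.6,0],[-137,-168,10,7.6,0],[-137,-168,10,7.6,0],[-137,-168,25,7.6,0],[-137,-168,25,7.6,0]]'; python3 go.py 525.3 97.5 66 3.045;python3 - <<'E'
from h import *
c=snap('wrist','w5.png')
cv2.imwrite('pics/w5b.png',c['img'])
E
```

```text
t: 15.1
eef_pos: [522.5, 98.0, 95.6]
tcp_rot: [-3.141, -0.005, 3.045]
ft_force: [-1.0, 0.6, -2.3]
opening: 0.145
grip_force: 30.0
t 15.1 pos [522.5  98.   95.6] rot [-3.141 -0.005  3.045] j6 -1.41 F [-1.   0.6 -2.3] op 13.8 gf 30.0
rows [-3.  -0.3 29.6] turn 0.0
```

View pics/w5b.png

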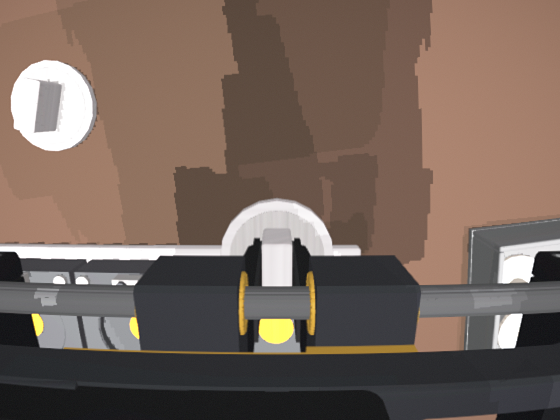

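The cover is held level, disc edge at (276,200); now tilt it in the grip against the tab top.

```bash
python3 -m crank '[[0,0,10,0,0],[0,0,18,0,0],[0,0,20,0,0],[0,0,22,0,0],[0,0,22,0,0]]';python3 -m crank '[[0,0,2,0,0],[0,0,4,0,0],[0,0,6,0,0],[0,0,6,0,0]]'
python3 - <<'E'
from h import *
c=snap('wrist','w6.png')
g=load('w5.png')['img']
cv2.imwrite('pics/w6b.png',np.hstack([g[150:350,180:380],c['img'][150:350,180:380]]))
print(env.state()['ft_force'])
E
```

```text
t: 15.57
eef_pos: [524.0, 98.1, 76.4]
tcp_rot: [3.141, -0.001, 3.046]
ft_force: [0.4, 0.7, -1.5]
opening: 0.144
grip_force: 30.0
t: 15.9
eef_pos: [523.8, 98.0, 71.1]
tcp_rot: [3.141, -0.001, 3.045]
ft_force: [-7.0, 1.2, 12.2]
opening: 0.147
grip_force: 30.0
[-6.64719965  2.3250666  11.57517516]
```

View pics/w6b.png

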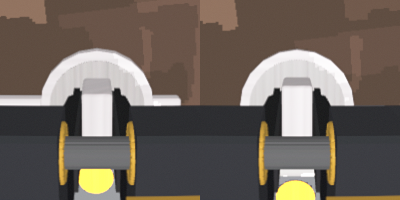

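```bash
python3 -m crank '[[0,0,1,0,0],[0,0,2,0,0],[0,0,3,0,0],[0,0,3.5,0,0],[0,0,3.5,0,0]]';python3 -m crank '[[0,0,-10,0,0],[0,0,-30,0,0],[0,0,-30,0,0],[0,0,-30,0,0]]'
cat > tilt.py <<'E'
import sys
from h import *
c=snap('wrist',sys.argv[1]); s=env.state();p=s['eef_pos'];r=R.from_euler('xyz',s['tcp_rot'])
for th in [0,10,15,20,25,30]:
    t=np.radians(th);q=[]
    for x,z in [(-30,-17),(-30,-24),(-16,9)]:
        X=x*np.cos(t)-z*np.sin(t);Z=x*np.sin(t)+z*np.cos(t)
        q.append(w2pix(c,p+r.apply([-X,0,10-Z])).round(1).tolist())
    print(th,q)
cv2.imwrite('pics/'+sys.argv[1],cv2.resize(c['img'][120:300,180:380],(800,720)[0:2])[:600])
E
python3 tilt.py w7.png; python3 go.py 0 0 0 0 | head -1
```

```text
t: 16.37
eef_pos: [523.9, 98.0, 67.9]
tcp_rot: [3.141, -0.0, 3.045]
ft_force: [-8.3, 1.9, 15.0]
opening: 0.147
grip_force: 30.0
t: 16.7
eef_pos: [525.1, 97.7, 97.6]
tcp_rot: [3.141, 0.002, 3.045]
ft_force: [0.1, -0.1, -2.6]
opening: 0.147
grip_force: 30.0
0 [[275.4, 197.8], [275.4, 194.9], [275.2, 241.2]]
10 [[275.4, 202.1], [275.5, 201.4], [275.2, 236.3]]
15 [[275.4, 204.9], [275.5, 205.2], [275.2, 234.2]]
20 [[275.4, 208.0], [275.5, 209.3], [275.2, 232.5]]
25 [[275.5, 211.4], [275.5, 213.6], [275.3, 231.0]]
30 [[275.5, 215.1], [275.5, 218.2], [275.3, 229.9]]
t 16.8 pos [524.6  97.7  96.9] rot [3.141e+00 1.000e-03 3.045e+00] j6 -1.41 F [ 0.1  0.1 -2. ] op 13.7 gf 30.0
```

View pics/w7.png

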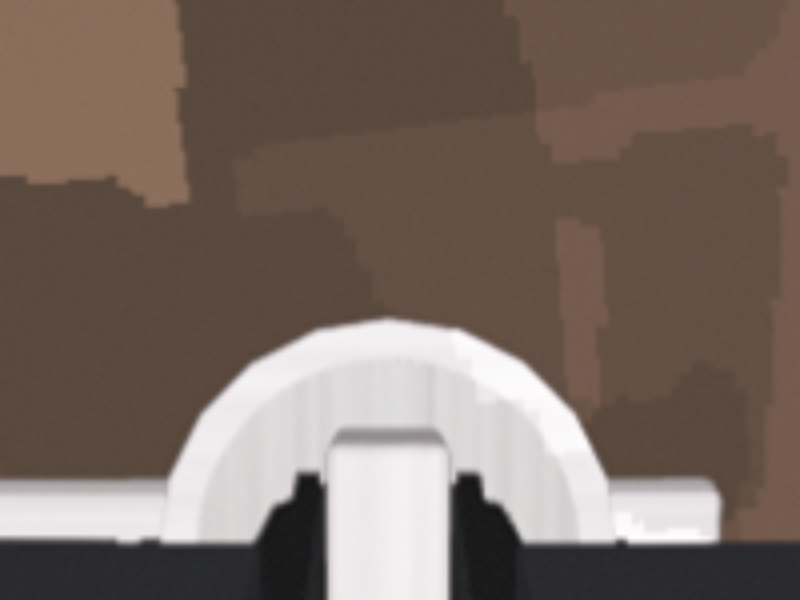

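```bash
cat > fit.py <<'E'
import sys
from h import *
from scipy.optimize import least_squares
def rows(c,p,r,dx,dz,th):
    t=np.radians(th);out=[]
    def pt(x,y,z):
        z=z-24;X=x*np.cos(t)-z*np.sin(t)+dx;Z=x*np.sin(t)+z*np.cos(t)+dz
        return w2pix(c,p+r.apply([-X,-y,10-Z]))
    a=np.linspace(-.6,.6,41)
    top=min(min(pt(-30*np.cos(i),30*np.sin(i),z)[1] for i in a) for z in (0,7))
    inner=min(pt(-30*np.cos(i),30*np.sin(i),7)[1] for i in a)
    return np.array([top,pt(-16,0,33)[1],pt(-16,0,7)[1],(pt(-16,7,33)-pt(-16,-7,33))[0].__abs__()*1.0]),inner
if __name__=='__main__':
    s=env.state();p=s['eef_pos'];r=R.from_euler('xyz',s['tcp_rot'])
    for f,m,q in [('w5.png',[200,238,228,29],np.array([522.5,98,95.6])),('w7.png',[199.5,231.2,227.5,29],p)]:
        c=load(f);o=least_squares(lambda v:(rows(c,q,r,*v)[0]-m)[:3],[0,0,10]);print(f,o.x.round(2),o.cost.round(2),rows(c,q,r,*o.x))
E
python3 fit.py
python3 - <<'E'
from h import *
# inspect intensity profile of the column through the disc, lug
for f in ['w5.png','w7.png']:
    g=load(f)['img'];print(f,g[190:245,276].mean(1).astype(int).tolist())
c=snap('side','s7.png')
p=env.state()['eef_pos'];u,v=w2pix(c,p-[0,0,20]).astype(int);print(u,v)
b=snap('scene','c7.png');u2,v2=w2pix(b,p-[0,0,20]).astype(int)
f=lambda i,u,v:cv2.resize(i[v-30:v+30,u-40:u+40],(400,300),interpolation=cv2.INTER_CUBIC)
cv2.imwrite('pics/sc7.png',np.hstack([f(c['img'],u,v),f(b['img'],u2,v2)]))
E
```

```text
w5.png [-0.24 -0.94  6.9 ] 0.0 (array([200.        , 238.        , 228.        ,  31.06112102]), np.float64(201.30508743497955))
w7.png [-4.47  8.72 13.73] 0.0 (array([199.5       , 231.2       , 227.5       ,  32.69190668]), np.float64(199.49999999999994))
w5.png [89, 86, 86, 88, 87, 88, 86, 97, 143, 176, 193, 227, 239, 238, 238, 238, 238, 237, 236, 233, 219, 201, 209, 209, 210, 209, 209, 210, 210, 209, 210, 210, 210, 209, 210, 210, 210, 204, 188, 175, 174, 174, 175, 174, 173, 173, 174, 174, 175, 176, 178, 175, 173, 183, 213]
w7.png [83, 81, 81, 83, 82, 82, 81, 77, 78, 136, 215, 241, 242, 241, 241, 241, 240, 238, 236, 229, 219, 219, 220, 219, 220, 220, 220, 220, 219, 219, 220, 219, 220, 219, 219, 220, 203, 165, 144, 143, 158, 196, 223, 234, 240, 240, 240, 240, 239, 239, 239, 239, 239, 239, 239]
265 188
```

View pics/sc7.png

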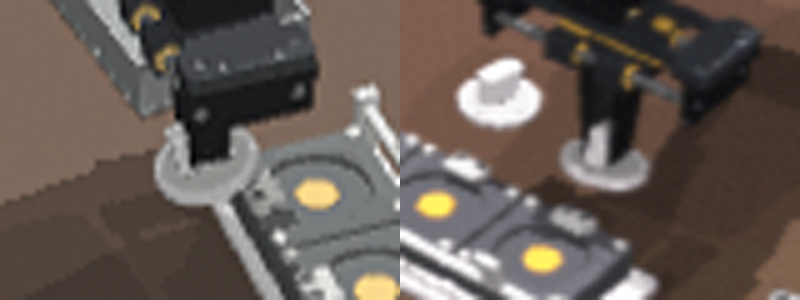

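```bash
sed -i 's/\[200,238,228,29\]/[198.2,243.5,227.8,29]/; s/\[199.5,231.2,227.5,29\]/[199.2,231,226.6,29]/' fit.py; python3 fit.py
```

```text
w5.png [0.   2.19 1.59] 0.0 (array([198.2       , 243.5       , 227.8       ,  31.90203781]), np.float64(200.78823016365484))
w7.png [-3.05  5.3  12.91] 0.0 (array([199.2       , 231.        , 226.6       ,  31.86866315]), np.float64(199.19999999996136))
```

```bash
python3 -m crank '[[0,0,15,0,0],[0,0,26,0,0],[0,0,30,0,0],[0,0,31,0,0],[0,0,32,0,0],[0,0,33.5,0,0],[0,0,33.5,0,0]]';python3 -m crank '[[0,0,-10,0,0],[0,0,-30,0,0],[0,0,-30,0,0],[0,0,-30,0,0],[0,0,-30,0,0]]'
python3 - <<'E'
from h import *
c=snap('wrist','w8.png');print(c['img'][190:245,276].mean(1).astype(int).tolist(),env.state()['eef_pos'])
E
```

```text
t: 17.43
eef_pos: [523.6, 97.7, 63.2]
tcp_rot: [-3.141, -0.002, 3.045]
ft_force: [-7.1, 0.4, 11.6]
opening: 0.144
grip_force: 31.0
t: 17.85
eef_pos: [524.3, 97.6, 92.8]
tcp_rot: [3.142, -0.0, 3.045]
ft_force: [-0.0, 0.6, -2.5]
opening: 0.147
grip_force: 30.8
[84, 83, 83, 83, 83, 83, 81, 84, 81, 80, 73, 82, 156, 227, 240, 239, 239, 239, 239, 237, 235, 228, 220, 216, 216, 215, 217, 216, 216, 216, 218, 217, 217, 218, 216, 196, 191, 220, 233, 238, 239, 239, 239, 239, 239, 239, 239, 239, 239, 239, 240, 239, 239, 240, 240] [524.22700864  97.57758444  92.55390287]
```

```bash
sed -i "s/('w7.png',\[199.2,231,226.6,29\],p)/('w8.png',[202,226.7,225.0,29],p)/" fit.py; python3 fit.py
```

```text
w5.png [0.   2.19 1.6 ] 0.0 (array([198.2       , 243.5       , 227.8       ,  31.90204621]), np.float64(200.78823010760917))
w8.png [  4.88 -29.43  14.75] 0.0 (array([202.        , 226.7       , 225.        ,  26.08773776]), np.float64(201.99999999999926))
```

```bash
python3 - <<'E'
from fit import *
s=env.state();p=s['eef_pos'];r=R.from_euler('xyz',s['tcp_rot']);c=load('w8.png')
print('width rows',[(y,int((c['img'][y,240:315].mean(1)>225).sum())) for y in (229,232)])
for dz in (0,2,4,6,8):
    o=least_squares(lambda v:(rows(c,p,r,v[0],dz,v[1])[0]-[202,226.7,0,0])[:2],[0,15]);print(dz,o.x.round(2),rows(c,p,r,o.x[0],dz,o.x[1])[0])
E
python3 go.py 592 91 110 3.045
```

```text
width rows [(229, 29), (232, 28)]
0 [-3.43 19.04] [202.         226.7        228.42681048  30.74711844]
2 [-4.   19.32] [202.         226.7        228.69423424  31.12507993]
4 [-4.57 19.61] [202.         226.7        228.96687816  31.51246777]
6 [-5.14 19.89] [202.         226.7        229.24491906  31.90963886]
8 [-5.71 20.18] [202.         226.7        229.52854156  32.31696835]
t 17.9 pos [524.2  97.6  92.6] rot [-3.142e+00 -1.000e-03  3.045e+00] j6 -1.41 F [-0.3  0.1 -1.5] op 13.5 gf 30.8
rows [-68.1  -0.  -17.5] turn 0.0
```

```bash
python3 -m crank '[[-72.2,0,-8,0,0],[-72.2,0,-8,0,0],[-72.2,0,-8,0,0],[-72.2,0,-8,0,0],[-72.2,0,-8,0,0]]';python3 go.py 596.1 90.6 69 3.045
```

```text
t: 18.32
eef_pos: [595.4, 90.6, 100.1]
tcp_rot: [-3.141, -0.002, 3.045]
ft_force: [-0.4, 0.2, -1.7]
opening: 0.147
grip_force: 30.8
t 18.3 pos [595.4  90.6 100.1] rot [-3.141e+00 -2.000e-03  3.045e+00] j6 -1.43 F [-0.4  0.2 -1.7] op 13.9 gf 30.8
rows [-0.7  0.  31.1] turn 0.0
```

```bash
python3 -m crank '[[-0.7,0,15,0,0],[-0.7,0,24,0,0],[-0.7,0,28,0,0],[-0.7,0,31,0,0],[-0.7,0,31,0,0]]';python3 go.py 588.5 91.4 69 3.045
```

```text
t: 18.73
eef_pos: [596.6, 90.7, 69.7]
tcp_rot: [-3.141, -0.001, 3.045]
ft_force: [-0.8, 0.0, -1.6]
opening: 0.143
grip_force: 30.8
t 18.7 pos [596.6  90.7  69.7] rot [-3.141e+00 -1.000e-03  3.045e+00] j6 -1.43 F [-0.8  0.  -1.6] op 13.6 gf 30.8
rows [ 8.1 -0.   0.7] turn 0.0
```

```bash
python3 -m crank '[[2,0,1,0,0],[4,0,1,0,0],[6,0,1,0,0],[8,0,1,0,0],[8,0,1,0,0]]';python3 -m crank '[[0,0,1,0,0],[0,0,2,0,0],[0,0,3,0,0],[0,0,3,0,0]]'
```

```text
t: 19.15
eef_pos: [588.8, 91.5, 69.6]
tcp_rot: [3.141, 0.0, 3.045]
ft_force: [0.1, -0.9, -1.6]
opening: 0.144
grip_force: 30.8
t: 19.48
eef_pos: [589.6, 91.4, 67.0]
tcp_rot: [3.141, 0.001, 3.045]
ft_force: [-0.6, -0.1, 8.5]
opening: 0.149
grip_force: 30.8
```

```bash
python3 -m crank '[[1,0,-0.5,0,0],[2,0,-0.5,0,0],[3,0,-0.5,0,0],[3,0,-0.5,0,0]]'
```

```text
t: 19.82
eef_pos: [586.7, 91.7, 67.2]
tcp_rot: [3.141, 0.002, 3.045]
ft_force: [2.5, -0.7, 5.8]
opening: 0.144
grip_force: 30.9
```

```bash
python3 -m crank '[[-1.5,0,2,0,0],[-3,0,4,0,0],[-5,0,6,0,0],[-6.5,0,8,0,0],[-7.5,0,9,0,0],[-7.5,0,9,0,0]]'
```

```text
t: 20.32
eef_pos: [594.3, 90.9, 58.5]
tcp_rot: [3.141, 0.001, 3.045]
ft_force: [2.3, -0.2, 9.5]
opening: 0.149
grip_force: 30.0
```

```bash
python3 -m crank '[[0,0,1,0,0],[0,0,2,0,0],[0,0,2,0,0],[0,0,0,0,0],[0,0,0,0,35],[0,0,0,0,35],[0,0,0,0,35],[0,0,-20,0,35],[0,0,-50,0,35],[0,0,-50,0,10]]'; python3 go.py 592 91 82 3.045
```

```text
t: 21.15
eef_pos: [595.1, 91.1, 111.7]
tcp_rot: [3.141, 0.005, 3.045]
ft_force: [1.1, 0.9, 0.2]
opening: 0.336
grip_force: 0.0
t 21.1 pos [595.1  91.1 111.7] rot [3.141 0.005 3.045] j6 -1.43 F [1.1 0.9 0.2] op 32.0 gf 0.0
rows [ 3.2 -0.5 29.7] turn 0.0
```

```bash
python3 -m crank '[[0,0,5,0,0],[0,0,10,0,0],[0,0,20,0,0],[0,0,25,0,0],[0,0,25,0,0],[0,0,25,0,0]]';python3 -m crank '[[0,0,1.5,0,0],[0,0,3,0,0],[0,0,5,0,0],[0,0,7,0,0],[0,0,7,0,0]]'
```

```text
t: 21.65
eef_pos: [593.1, 90.9, 81.3]
tcp_rot: [-3.141, -0.002, 3.045]
ft_force: [0.3, 1.2, -0.4]
opening: 0.009
grip_force: 0.0
t: 22.07
eef_pos: [593.5, 90.9, 80.1]
tcp_rot: [3.141, 0.002, 3.045]
ft_force: [-17.2, -1.8, 52.9]
opening: 0.009
grip_force: 26.3
```

```bash
python3 -m crank '[[0,0,-30,0,0],[0,0,-70,0,0],[10,0,-110,0,50],[10,0,-110,0,50],[10,0,-110,0,50],[10,0,-110,0,50]]'
python3 - <<'E'
from h import *
snap('wrist','w9.png')
E
python3 go.py 450 -40 185 3.045
```

```text
t: 22.57
eef_pos: [583.4, 91.9, 185.1]
tcp_rot: [3.142, -0.001, 3.045]
ft_force: [-0.3, 0.1, -0.1]
opening: 0.227
grip_force: 0.0
t 22.6 pos [583.2  91.8 184.5] rot [-3.141e+00 -2.000e-03  3.045e+00] j6 -1.43 F [ 0.1  0.1 -0.3] op 25.8 gf 0.0
rows [ 119.9 -144.1   -0.3] turn 0.0
```

```bash
python3 -m crank '[[120,-144,0,0,50],[120,-144,0,0,50],[120,-144,0,0,50],[120,-144,0,0,50],[120,-144,0,0,50],[120,-144,0,0,50],[120,-144,0,0,50]]'
python3 - <<'E'
from h import *
c=snap('wrist','w10.png');a=load('w9.png')
cv2.imwrite('pics/t10.png',np.hstack([cv2.resize(a['img'][60:300,200:360],(400,600),interpolation=cv2.INTER_CUBIC),cv2.resize(c['img'][20:260,200:360],(400,600),interpolation=cv2.INTER_CUBIC)]))
s=cv2.inRange(c['img'],(175,175,175),(255,255,255))[:260];n,l,st,ce=cv2.connectedComponentsWithStats(s)
print([(x.tolist(),y.round(1).tolist()) for x,y in zip(st,ce) if x[4]>300])
E
```

```text
t: 23.2
eef_pos: [449.9, -40.5, 184.9]
tcp_rot: [3.141, -0.002, 3.043]
ft_force: [-0.2, 0.1, 0.6]
opening: 0.525
grip_force: 0.0
[([0, 0, 560, 260, 141630], [281.0, 128.5]), ([20, 104, 50, 20, 343], [43.1, 113.0]), ([237, 139, 64, 65, 3243], [268.4, 171.1])]
```

View pics/t10.png

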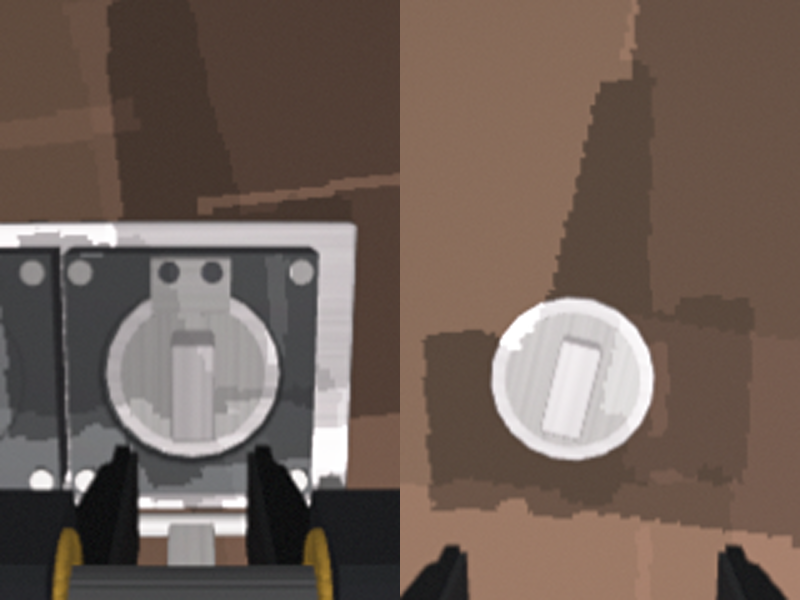

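Left: the first cover lies concentric in its counterbore under the tab. Right: the second cover at (572,379), lug tilted from (581,351) to (561,436).

```bash
python3 - <<'E'
from h import *
c=load('w10.png')
f=lambda u,v,z:pix2w(c,200+(u-400)*.4,20+v*.4,z)[:2]
q=[f(u,v,33) for u,v in [(562,348),(600,354),(580,440),(543,432)]]
m=sum(q)/4;d=(q[0]+q[1]-q[2]-q[3])/2;print('lug',m.round(1),'len',np.hypot(*d).round(1),'wid',np.hypot(*(q[0]-q[1])).round(1),'yaw',np.arctan2(d[1],d[0]).round(3))
l,r,t,b=f(491,379,5),f(653,379,5),f(572,297,5),f(572,461,5);print('disc',((l+r+t+b)/4).round(1))
E
python3 go.py 428 -43 36 2.8
```

```text
lug [428.5 -44.8] len 29.8 wid 12.9 yaw 2.814
disc [427.7 -45. ]
t 23.2 pos [450.6 -40.  185. ] rot [ 3.141e+00 -1.000e-03  3.044e+00] j6 -1.71 F [-0.1  0.3 -1. ] op 50.1 gf 0.0
rows [ 22.1  -5.2 149.1] turn 14.0
```

```bash
python3 go.py 428.1 -44.9 36 2.814 | tail -1; python3 -m crank '[[22,-7,100,13.2,50],[22,-7,100,13.2,50],[22,-7,100,13.2,50],[22,-7,110,13.2,50],[22,-7,115,13.2,50],[22,-7,115,13.2,50]]'; python3 go.py 428.1 -44.9 36 2.814
```

```text
rows [ 21.8  -7.1 149.1] turn 13.2
t: 23.75
eef_pos: [428.1, -44.1, 69.5]
tcp_rot: [-3.142, -0.002, 2.816]
ft_force: [0.9, 0.4, 0.7]
opening: 0.53
grip_force: 0.0
t 23.8 pos [428.1 -44.1  69.5] rot [-3.142e+00 -2.000e-03  2.816e+00] j6 -1.5 F [0.9 0.4 0.7] op 50.4 gf 0.0
rows [-0.3 -0.8 33.5] turn 0.1
```

```bash
python3 -m crank '[[-0.3,-0.6,33,0,50],[-0.3,-0.6,33,0,50],[-0.3,-0.6,33,0,50],[-0.3,-0.6,33,0,0],[-0.3,-0.6,33,0,0],[-0.3,-0.6,33,0,0],[-0.3,-0.6,33,0,0],[-0.3,-0.6,33,0,0],[-0.3,-0.6,33,0,0],[-0.3,-0.6,33,0,0]]';python3 -m crank '[[0,0,-30,0,0],[0,0,-60,0,0],[0,0,-75,0,0],[0,0,-75,0,0],[0,0,-75,0,0]]'; python3 go.py 508 -81.2 98 3.045
```

```text
t: 24.58
eef_pos: [428.0, -45.4, 38.2]
tcp_rot: [3.141, 0.001, 2.815]
ft_force: [-0.9, 0.5, 6.9]
opening: 0.145
grip_force: 30.0
t: 25.0
eef_pos: [428.0, -45.4, 113.1]
tcp_rot: [3.141, 0.002, 2.815]
ft_force: [0.2, 0.2, -2.1]
opening: 0.142
grip_force: 30.0
t 25.0 pos [428.  -45.4 113.1] rot [3.141e+00 2.000e-03 2.815e+00] j6 -1.5 F [ 0.2  0.2 -2.1] op 13.5 gf 30.0
rows [-87.2  -8.2  15.3] turn -13.2
```

```bash
python3 -m crank '[[-87,-8,10,-13.2,0],[-87,-8,10,-13.2,0],[-87,-8,10,-13.2,0],[-87,-8,10,-13.2,0],[-87,-8,15,-13.2,0],[-87,-8,15,-13.2,0]]';python3 go.py 508 -81.2 81 3.045
python3 - <<'E'
from h import *
snap('wrist','w11.png')
E
```

```text
t: 25.5
eef_pos: [506.0, -80.2, 96.2]
tcp_rot: [3.141, -0.003, 3.044]
ft_force: [-0.3, -0.3, -0.8]
opening: 0.144
grip_force: 30.0
t 25.5 pos [506.  -80.2  96.2] rot [ 3.141e+00 -3.000e-03  3.044e+00] j6 -1.76 F [-0.3 -0.3 -0.8] op 13.7 gf 30.0
rows [-2.2 -0.8 15.2] turn -0.0
```

```bash
python3 -m crank '[[0,-0.8,10,0,0],[0,-0.8,14,0,0],[0,-0.8,16,0,0],[0,-0.8,18,0,0],[0,-0.8,20,0,0],[0,-0.8,22,0,0],[0,-0.8,24,0,0],[0,-0.8,26,0,0],[0,-0.8,26,0,0]]';python3 -m crank '[[0,0,-10,0,0],[0,0,-28,0,0],[0,0,-28,0,0],[0,0,-28,0,0],[0,0,-28,0,0]]'
python3 - <<'E'
from h import *
c=snap('wrist','w12.png');print(c['img'][185:245,276].mean(1).astype(int).tolist(),env.state()['eef_pos'])
print(load('w11.png')['img'][185:255,276].mean(1).astype(int).tolist())
E
```

```text
t: 26.3
eef_pos: [506.5, -81.4, 72.3]
tcp_rot: [3.141, -0.002, 3.045]
ft_force: [-7.5, 0.3, 12.4]
opening: 0.145
grip_force: 30.0
t: 26.72
eef_pos: [507.5, -81.6, 99.6]
tcp_rot: [3.142, 0.0, 3.045]
ft_force: [0.1, -0.6, -2.2]
opening: 0.145
grip_force: 30.0
[79, 79, 79, 79, 79, 79, 79, 78, 77, 102, 197, 243, 245, 246, 247, 247, 246, 246, 245, 239, 230, 228, 228, 229, 229, 230, 229, 229, 228, 229, 229, 229, 228, 228, 228, 228, 208, 165, 153, 188, 227, 240, 246, 248, 248, 247, 248, 248, 247, 247, 247, 247, 247, 247, 247, 247, 247, 247, 246, 247] [507.45500938 -81.59565431  99.31666553]
[81, 79, 80, 80, 80, 79, 80, 80, 108, 154, 178, 215, 236, 237, 239, 242, 242, 240, 239, 239, 227, 213, 214, 215, 214, 214, 215, 214, 214, 214, 215, 214, 215, 214, 215, 214, 214, 209, 194, 180, 177, 178, 178, 179, 179, 181, 179, 179, 179, 181, 178, 176, 193, 224, 237, 239, 241, 241, 241, 241, 241, 241, 241, 241, 241, 240, 241, 240, 241, 241]
```

```bash
python3 - <<'E'
from fit import *
s=env.state();p=s['eef_pos'];r=R.from_euler('xyz',s['tcp_rot'])
c=load('w11.png');q=np.array([506,-80.2,96.2]);m=[193.5,237.5,223.2]
o=least_squares(lambda v:(rows(c,q,r,*v)[0][:3]-m),[0,0,0]);print(o.x)
c=load('w12.png');m=[195,224.2,221.7]
o=least_squares(lambda v:(rows(c,p,r,*v)[0][:3]-m),[0,0,15]);print(o.x)
for dz in (-4,-2,0,2,4):
    o=least_squares(lambda v:(rows(c,p,r,v[0],dz,v[1])[0][:2]-m[:2]),[0,15]);print(dz,o.x.round(2),rows(c,p,r,o.x[0],dz,o.x[1])[0])
E
python3 go.py 578.8 -88.1 110 3.045
```

```text
[-3.14938108  3.8424106   2.50815802]
[-5.21491601 -0.96339814 13.74867638]
-4 [-4.4  13.22] [195.         224.2        221.29056247  30.37583692]
-2 [-4.94 13.57] [195.         224.2        221.55899265  30.74072067]
0 [-5.47 13.92] [195.         224.2        221.83222619  31.11450263]
2 [-6.01 14.26] [195.         224.2        222.11042754  31.49751201]
4 [-6.55 14.6 ] [195.         224.2        222.39376807  31.89009444]
t 26.8 pos [507.5 -81.6  99.3] rot [ 3.141 -0.     3.045] j6 -1.76 F [-0.5 -0.3 -2.2] op 13.8 gf 30.0
rows [-71.6   0.4 -10.7] turn 0.0
```

```bash
python3 -m crank '[[0,0,15,0,0],[0,0,24,0,0],[0,0,27,0,0],[0,0,29,0,0],[0,0,31,0,0],[0,0,32,0,0],[0,0,32,0,0]]';python3 -m crank '[[0,0,-10,0,0],[0,0,-30,0,0],[0,0,-30,0,0],[0,0,-30,0,0],[0,0,-30,0,0]]'
python3 - <<'E'
from h import *
c=snap('wrist','w13.png');print(c['img'][185:245,276].mean(1).astype(int).tolist(),env.state()['eef_pos'])
E
```

```text
t: 27.35
eef_pos: [506.6, -81.5, 67.8]
tcp_rot: [3.141, -0.002, 3.045]
ft_force: [-7.7, -0.2, 10.2]
opening: 0.144
grip_force: 30.0
t: 27.77
eef_pos: [507.5, -81.6, 97.4]
tcp_rot: [3.141, -0.0, 3.045]
ft_force: [0.2, 0.8, -0.7]
opening: 0.144
grip_force: 30.0
[80, 79, 79, 78, 79, 78, 80, 80, 79, 80, 78, 82, 145, 223, 242, 243, 245, 245, 244, 243, 243, 235, 224, 224, 224, 224, 224, 224, 224, 224, 224, 224, 224, 218, 214, 227, 240, 245, 246, 246, 246, 246, 246, 246, 246, 246, 246, 246, 246, 246, 246, 246, 246, 246, 246, 246, 246, 247, 246, 246] [507.38228001 -81.58379738  97.19647242]
```

```bash
python3 - <<'E'
from fit import *
s=env.state();p=s['eef_pos'];r=R.from_euler('xyz',s['tcp_rot'])
c=load('w13.png');m=[197.2,220.]
for dz in (-4,-2,0,2):
    o=least_squares(lambda v:(rows(c,p,r,v[0],dz,v[1])[0][:2]-m[:2]),[0,15]);t=np.radians(o.x[1]);X=-30*np.cos(t)+24*np.sin(t)+o.x[0];Z=-30*np.sin(t)-24*np.cos(t)+dz-10;print(dz,o.x.round(2),X.round(1),(X-7*np.sin(t)).round(1),Z.round(1))
E
python3 go.py 574.7 -87.7 110 3.045
```

```text
-4 [-5.34 19.62] -25.5 -27.9 -46.7
-2 [-5.88 19.88] -25.9 -28.3 -44.8
0 [-6.41 20.14] -26.3 -28.7 -42.9
2 [-6.95 20.4 ] -26.7 -29.1 -41.0
t 27.8 pos [507.4 -81.6  97.2] rot [ 3.141e+00 -1.000e-03  3.045e+00] j6 -1.76 F [ 0.8 -0.4 -1.6] op 13.7 gf 30.0
rows [-67.6   0.4 -12.9] turn 0.0
```

```bash
python3 -m crank '[[-73.8,0.4,-10,0,0],[-73.8,0.4,-10,0,0],[-73.8,0.4,-10,0,0],[-73.8,0.4,-10,0,0],[-73.8,0.4,-10,0,0]]';python3 go.py 580.7 -88.3 75 3.045
```

```text
t: 28.23
eef_pos: [580.2, -88.1, 106.6]
tcp_rot: [3.141, -0.002, 3.045]
ft_force: [-0.4, 0.4, -2.6]
opening: 0.143
grip_force: 30.0
t 28.2 pos [580.2 -88.1 106.6] rot [ 3.141e+00 -2.000e-03  3.045e+00] j6 -1.74 F [-0.4  0.4 -2.6] op 13.6 gf 30.0
rows [-0.6 -0.1 31.6] turn 0.0
```

```bash
python3 -m crank '[[-0.5,0,15,0,0],[-0.5,0,24,0,0],[-0.5,0,28,0,0],[-0.5,0,31,0,0],[-0.5,0,31,0,0]]';python3 -m crank '[[0,0,1,0,0],[0,0,2,0,0],[0,0,2,0,0]]'
```

```text
t: 28.65
eef_pos: [581.1, -88.4, 76.2]
tcp_rot: [3.141, -0.001, 3.045]
ft_force: [0.2, 0.4, -1.3]
opening: 0.143
grip_force: 30.0
t: 28.9
eef_pos: [581.7, -88.5, 75.0]
tcp_rot: [3.142, 0.0, 3.045]
ft_force: [0.3, 0.0, -1.1]
opening: 0.144
grip_force: 30.0
```

```bash
python3 -m crank '[[2,0,0.5,0,0],[4,0,0.5,0,0],[6,0,0.5,0,0],[8,0,0.5,0,0],[8,0,0.5,0,0]]';python3 -m crank '[[0,0,1,0,0],[0,0,2,0,0],[0,0,3,0,0],[0,0,3,0,0]]'
```

```text
t: 29.32
eef_pos: [573.2, -87.6, 74.4]
tcp_rot: [3.141, -0.0, 3.045]
ft_force: [-0.6, -0.1, -1.4]
opening: 0.145
grip_force: 30.0
t: 29.65
eef_pos: [574.3, -87.8, 72.1]
tcp_rot: [-3.141, 0.002, 3.045]
ft_force: [0.2, 0.9, 8.5]
opening: 0.144
grip_force: 30.0
```

```bash
python3 -m crank '[[1,0,-0.5,0,0],[2,0,-0.5,0,0],[3,0,-0.5,0,0],[3,0,-0.5,0,0]]'
```

```text
t: 29.98
eef_pos: [571.4, -87.6, 72.3]
tcp_rot: [-3.141, 0.002, 3.045]
ft_force: [3.7, 0.4, 5.6]
opening: 0.147
grip_force: 30.0
```

```bash
python3 -m crank '[[-1.5,0,2,0,0],[-3,0,4,0,0],[-5,0,6,0,0],[-6.5,0,8,0,0],[-7.5,0,9,0,0],[-7.5,0,9,0,0]]'
```

```text
t: 30.48
eef_pos: [579.1, -88.4, 63.5]
tcp_rot: [-3.141, 0.002, 3.045]
ft_force: [3.8, -0.6, 9.4]
opening: 0.149
grip_force: 30.0
```

```bash
python3 -m crank '[[0,0,1,0,0],[0,0,2,0,0],[0,0,2,0,0],[0,0,0,0,0],[0,0,0,0,35],[0,0,0,0,35],[0,0,0,0,35],[0,0,-20,0,35],[0,0,-50,0,35],[0,0,-50,0,10]]'; python3 go.py 576 -87.7 82 3.045
```

```text
t: 31.32
eef_pos: [579.5, -88.4, 116.6]
tcp_rot: [-3.141, 0.005, 3.045]
ft_force: [0.9, -0.3, 0.5]
opening: 0.333
grip_force: 0.0
t 31.3 pos [579.5 -88.4 116.6] rot [-3.141  0.005  3.045] j6 -1.74 F [ 0.9 -0.3  0.5] op 31.7 gf 0.0
rows [ 3.7  0.4 34.6] turn 0.0
```

```bash
python3 -m crank '[[3,0,5,0,0],[3,0,10,0,0],[3,0,20,0,0],[3,0,30,0,0],[3,0,30,0,0],[3,0,30,0,0]]';python3 -m crank '[[0,0,1,0,0],[0,0,2,0,0],[0,0,3,0,0],[0,0,3,0,0]]'
```

```text
t: 31.82
eef_pos: [574.7, -87.7, 80.9]
tcp_rot: [3.141, -0.002, 3.045]
ft_force: [0.1, 0.4, -0.4]
opening: 0.006
grip_force: 0.0
t: 32.15
eef_pos: [574.8, -87.7, 80.3]
tcp_rot: [3.141, -0.001, 3.045]
ft_force: [-4.6, 1.4, 15.0]
opening: 0.007
grip_force: 7.5
```

```bash
python3 -m crank '[[0,0,-40,0,0],[10,0,-90,0,0],[10,-120,-160,0,0],[10,-120,-160,0,0],[10,-120,-160,0,0],[10,-120,-160,0,0],[10,-120,-160,0,0]]'
python3 - <<'E'
from h import *
c=snap('wrist','w14.png');a=snap('side','s14.png')
im=np.zeros((600,800,3),np.uint8)
im[:,:520]=cv2.resize(c['img'][20:320,:260],(520,600));im[:300,520:]=cv2.resize(a['img'][150:320,270:430],(280,300),interpolation=cv2.INTER_CUBIC)
im[300:,520:]=cv2.resize(c['img'][100:270,230:390],(280,300),interpolation=cv2.INTER_CUBIC)
cv2.imwrite('pics/t14.png',im)
E
python3 go.py 545 -350 235 3.045
```

```text
t: 32.73
eef_pos: [553.8, -209.7, 241.6]
tcp_rot: [-3.14, 0.003, 3.042]
ft_force: [-0.8, -0.5, 0.3]
opening: 0.003
grip_force: 0.0
t 32.8 pos [ 553.3 -206.4  239. ] rot [ 3.141e+00 -1.000e-03  3.044e+00] j6 -1.94 F [0.  0.1 0.5] op 0.3 gf 0.0
rows [  -5.8 -143.7    4. ] turn -0.1
```

View pics/t14.png

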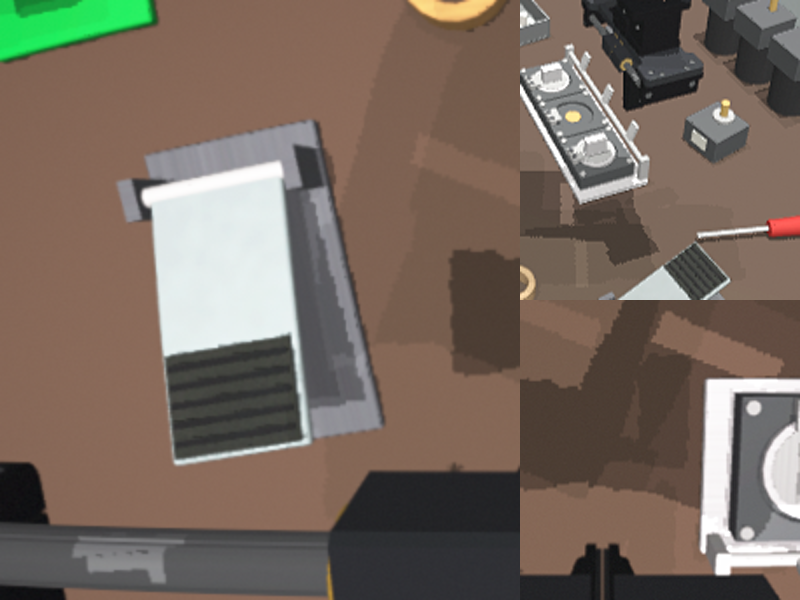

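Both covers lie in their heads; treadle pad centre at (236,398) in the tile, hinge at (214,184).

```bash
python3 - <<'E'
from h import *
c=load('w14.png')
f=lambda u,v,z:pix2w(c,u/2,20+v/2,z).round(1)
for u,v in [(165,357),(291,336),(307,440),(178,460),(236,398)]: print(f(u,v,75))
print('hinge',f(214,184,36))
a=load('s14.png')
E
python3 go.py 545 -350 120 3.045
```

```text
[ 536.9 -388.8   75. ]
[ 533.5 -326.8   75. ]
[ 583.3 -328.7   75. ]
[ 587.4 -394.5   75. ]
[ 559.7 -358.6   75. ]
hinge [ 460.6 -367.2   36. ]
t 32.8 pos [ 553.3 -206.4  239. ] rot [ 3.141e+00 -1.000e-03  3.044e+00] j6 -1.94 F [0.  0.1 0.5] op 0.3 gf 0.0
rows [  -5.8 -143.8  119. ] turn -0.1
```

```bash
python3 -m crank '[[-20,-152,0,0,0],[-20,-152,60,0,0],[-20,-152,120,0,0],[-20,-152,120,0,0],[-20,-152,120,0,0],[-20,-152,120,0,0],[-20,-152,120,0,0],[-20,-152,120,0,0]]'; python3 go.py 560 -359.5 94 3.045
```

```text
t: 33.5
eef_pos: [559.3, -358.0, 119.5]
tcp_rot: [3.141, -0.001, 3.046]
ft_force: [0.2, 0.1, 0.7]
opening: 0.006
grip_force: 0.0
t 33.5 pos [ 559.3 -358.   119.5] rot [ 3.141e+00 -1.000e-03  3.046e+00] j6 -2.14 F [0.2 0.1 0.7] op 0.5 gf 0.0
rows [-0.9 -1.4 25.5] turn 0.1
```

```bash
python3 -m crank '[[0,-1,10,0,0],[0,-1,20,0,0],[0,-1,26,0,0],[-1,-1,32,0,0],[-2,-1,38,0,0],[-4,-1,44,0,0],[-4,-1,44,0,0]]'; python3 -m crank '[[-1,0,4,0,0],[-2,0,8,0,0],[-3,0,12,0,0],[-3,0,14,0,0],[-3,0,14,0,0]]'
```

```text
t: 34.08
eef_pos: [563.1, -360.3, 75.1]
tcp_rot: [3.141, -0.0, 3.045]
ft_force: [-0.4, 3.2, 6.7]
opening: 0.006
grip_force: 2.6
t: 34.5
eef_pos: [565.4, -360.6, 62.7]
tcp_rot: [3.141, -0.001, 3.045]
ft_force: [-4.8, 5.5, 13.1]
opening: 0.006
grip_force: 6.0
```

```bash
python3 -m crank '[[0,0,1.5,0,0],[0,0,3,0,0],[0,0,3,0,0],[0,0,3,0,0],[0,0,3,0,0]]'
python3 - <<'E'
from h import *
snap('side','s15.png')
E
python3 -m crank '[[0,0,-10,0,0],[0,0,-25,0,0],[0,0,-50,0,0],[10,0,-90,0,0],[10,0,-130,0,0],[10,0,-130,0,0],[10,0,-130,0,0]]'
python3 - <<'E'
from h import *
a=load('s15.png')['img'];s=snap('side','s16.png')['img'];b=snap('scene','c16.png')['img']
f=lambda i,x,y,w,h:cv2.resize(i[y:y+h,x:x+w],(400,300),interpolation=cv2.INTER_CUBIC)
cv2.imwrite('pics/t16.png',np.vstack([np.hstack([f(a,260,170,160,120),f(s,260,170,160,120)]),np.hstack([f(s,230,240,180,135),f(b,180,160,240,180)])]))
E
```

```text
t: 34.92
eef_pos: [565.5, -360.6, 61.9]
tcp_rot: [3.141, 0.0, 3.046]
ft_force: [-10.3, 9.7, 29.6]
opening: 0.006
grip_force: 15.4
t: 35.55
eef_pos: [556.2, -360.7, 191.2]
tcp_rot: [-3.139, 0.004, 3.045]
ft_force: [-0.2, 0.5, 0.1]
opening: 0.002
grip_force: 0.0
```

View pics/t16.png

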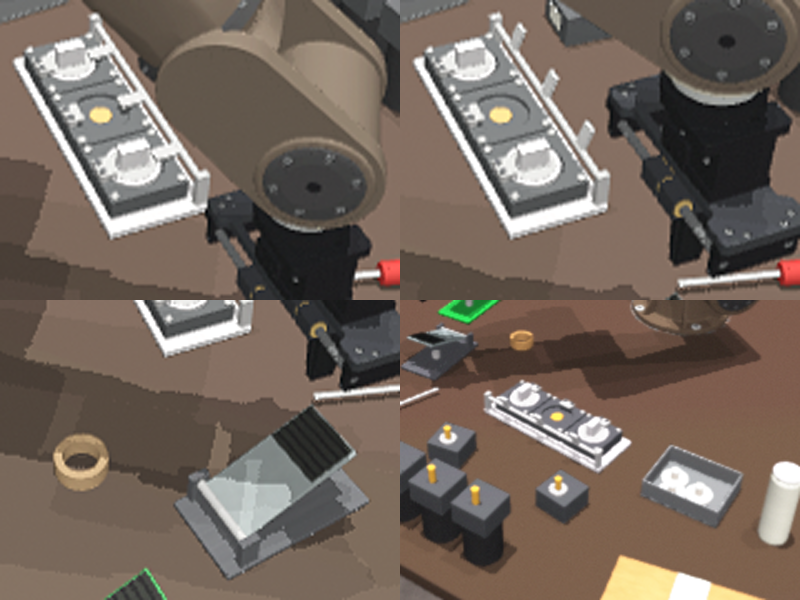

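The clamp bar came down over both covers and sprang back up, and the treadle is up. The plugs are in the tray and the bystanders look unmoved.

```bash
python3 -c "
from cell import env
print(env.job_done())"
```

```text
the job is handed in; nothing more can be done
None
```

The job is handed in, though it returned no verdict: all three plugs are in the tray, both covers I could find (no third was in view) are home under their keeper tabs, and the treadle was pressed to its stop and is back up.

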